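Pulse the pigment mill with its bayonet lid

ROBOT

A 6-joint arm with a two-finger parallel gripper is mounted at the origin on the work surface. World frame = base frame: x ahead of the robot, y to its left, z up, the work surface at z = 0. Lengths are in mm, angles in rad, forces in N, time in s.
With the tool pointing down it reaches from about 300 to 825 mm from the base axis. Payload 5.4 kg.
Tool frame: the origin (TCP) lies at the very end of the fingers, on their centre line; the grasp point (between the pads) lies 19 mm behind it (manip.pinch_z is the distance from the TCP to the grasp point, in mm); z points along the fingers, y is the line along which they close (so a half turn about z gives the same grasp; the last joint's range is limited). The gripper opens to 92 mm and grips with 3 to 60 N. Pads are 20 mm wide; open, the fingers measure 128 mm over their backs; the gripper's body (75 mm by 189 mm) begins 69 mm behind the grasp point.
Start: joints at [0.924, 0.158, 1.597, -0, 1.386, -0.21], TCP at [243.256, 520.992, 214.601] pointing down, gripper open.
Joint ranges: [-2.91, 2.91], [-0.94, 2.29], [0.18, 2.7], [-1.29, 4.43], [0.17, 2.64], [-3, 3]. Speed limits (rad/s): [2.57, 2.57, 3.14, 3.14, 3.14, 3.14].

INTERFACE

Orientations are given as a unit quaternion [w, x, y, z].
In Python, from station import manip, cams gives the robot as it stands.
- The arm moves only by the tool jog_arm, never from a script. Its argument "deltas" is a list of rows, each an object with "linear": the shift along the world's x, y, z in m, a list of three; "delta_rot": the turn, a rotation vector about the world's x, y, z in degrees, a list of three. A call has 1 to 8 rows; each row shifts and turns the commanded pose from where the row before left it; what a row does not reach is not made up. A row lasts 1/10 s, in which the tool goes at most 50 mm and 8.59 degrees, less where a joint would pass 70% of its speed; a pose out of reach is approached as far as the arm can. A call with a gripper value outside its range is refused whole. "jaw" is the finger opening in m, from 0 to 0.0919, set as the call begins (left out, the last holds). The fingers move at their own pace and stop on an object; the grip force is fixed at half the most. Time passes only in rows, so rows that do not move let the fingers close. It gives the time, the measured TCP pose, the force, the opening and the grip force at its end, in the units of the state.
- manip.read_state(): the state, without advancing time (a new reading comes with each control period).
- cams.snapshot(name): name is "scene" or "side" or "wrist"; returns (picture, depth): 400x640x3 uint8, red, green, blue; 400x640 float32, mm along the optical axis (not along the pixel's ray), 0 where there is no reading.
- cams.camera_params(name): a dict with "camera_matrix" (3x3 intrinsics, pixels), "dist_coeffs" ([k1, k2, p1, p2, k3] as OpenCV has them; the pictures are not rectified), "world_from_camera" (4x4, takes a point from camera to world coordinates); the wrist camera has in their place "mount" (4x4, takes a point from camera to tool coordinates, whose origin is the TCP and whose axes are the flange's). Camera axes: x right, y down, z forward; pixel columns grow to the right and rows downward; lengths in mm; the calibration is good to about 2 mm. A picture is of the moment at which its call begins: read the wrist's pose just before it. camera_params takes no time and is no camera call.
- manip.close_job(): hands the job in; it is judged then, once.
The state is a dict: "clock": time; "joints": joint angles; "qd": joint speeds; "joint_efforts": joint torques, N m; "position": TCP position; "ee_rot": TCP orientation; "contact_force": force on the tool from outside, world axes, zero at the start; "torque": the same for the moment, N m; "gripper_width": finger opening in mm; "finger_force": force on a finger pad.
Only numpy, scipy, OpenCV 4.12 (cv2) and the standard library are available. Lean on these libraries where they do the work, as an engineer would, in place of code of your own. Each camera call takes 0.05 s, during which the arm holds its last target. There are 200 camera calls.

TASK

Put the loose lid on the small pigment mill: lower its three lugs through the gaps in the steel collar until it sits fully down, then turn it clockwise against its spring, halfway to the lock, so that the white lines on the lid stand in the yellow bands on the collar. That is the pulse position and it springs back if let go, so finish there still gripping the lid, holding it seated and still; never turn it on to the lock click at the red marks. Leave the seal paste jar, the glass weight and the stone seals standing where they are.

Things in the scene. Friction and masses are not known exactly. Their poses are not given: they have to be found in the camera images.
- mill: round celadon-green electric pigment mill, fixed to the shelf, 123 mm high, 120 mm across at the foot, with a steel bayonet collar (111 mm across) on top. Origin: centre of the underside, z up. Three gaps in the collar's ledges, open from above, each 30 degrees wide, lie on the mill's +x axis and 120 degrees either side of it.
- mill_seat (a point): on the mill's axis, at the flat shoulder inside the collar, 110 mm above the shelf: the lid's origin comes here when it sits fully down. Axes as the mill's. Collar wall: inside radius 48 mm. Pale aluminium ledges: in to radius 40.5 mm, underside 8 mm, top 12 mm above this point. The lugs turn below them.
- mill_gap (a point): centre of the gap on the mill's +x axis, 44 mm from the axis, level with the collar top. From each gap the lid turns clockwise seen from above (counter-clockwise it is stopped within 8 degrees).
- pulse_mark (a point): middle of one of the three yellow bands on the collar top, 40 degrees clockwise of the +x gap, 48 mm from the axis; each band spans 32 to 48 degrees clockwise of its gap. A red line at 80 degrees marks the lock. A sprung pawl begins to drag on a lug at about 50 degrees of turn and clicks in behind it at about 76.
- pulse_ring (a joint): sprung switch ring in the collar, rad: 0 at rest, grows clockwise. Its fingers are met by the lugs when the lid has turned about 0.1 rad (6 degrees) from the gap; then it turns with the lid: about 0.60 at the pulse position (lid turned 40 degrees), 1.25 locked. The spring resists with 0.12 N m at first, 0.19 N m at the pulse position, and turns the lid back if let go.
- lid: dark round lid, 0.14 kg, right way up: disc 75 mm across, 14 mm high; three aluminium lugs at its lower edge (to radius 45.5 mm, 15.5 mm wide, 5 mm thick) on its own +x axis and 120 degrees either side, each with a white line above it. Upright grip bar on top along the lid's x: 60 mm long, 20 mm thick, 14 to 51 mm above the underside. Origin: centre of the underside, z up.
- lid_grip (a point): centre of the grip bar, 37 mm above the lid's underside, on its axis
- lid_lug (a point): outer end of the lug on the lid's +x axis, 45.5 mm from the axis
- paste_jar: bystander: closed white ceramic seal paste jar, 69 mm across, 40 mm high; origin: centre of the underside
- glass_weight: bystander: square glass paperweight, 48 x 48 mm, 24 mm high; origin: centre of the underside
- seal_a: bystander: upright dark red stone seal, 24 x 24 mm, 56 mm high; origin: centre of the underside
- seal_b: bystander: upright lighter red stone seal, 24 x 24 mm, 56 mm high; origin: centre of the underside
Things that resemble listed ones, but are neither listed nor needed, are in the scene too. Of the things that look like the lid, the smallest one is meant.

How it is judged (in metres and radians):
On the way:
1. the lid sits fully down in the collar, not yet turned (horizontal distance between lid and mill_seat below 0.005 m and z of lid in the frame of mill_seat between -0.003 and 0.005 m and angle between lid's own z axis and vertical below 0.12 rad and value of joint pulse_ring below 0.15 rad), for 0.1 s.
At the end, for the whole second after the job is handed in: Lid down in the collar (within 5 mm of the seat in plan, -3 to +5 mm in height, tilt under 0.12 rad), turned to the pulse position (switch ring 0.43 to 0.78 rad, about 10 degrees either side of halfway) and still (under 0.15 rad/s), the fingers still holding it (over 3 N) (horizontal distance between lid and mill_seat below 0.005 m and z of lid in the frame of mill_seat between -0.003 and 0.005 m and angle between lid's own z axis and vertical below 0.12 rad and value of joint pulse_ring between 0.43 and 0.78 rad and velocity of joint pulse_ring between -0.15 and 0.15 rad/s and contact force between the fingers and lid above 3 N); the arm keeps its last pose, push and grip.
It fails at once if the lid is turned on into the lock click (switch ring past 1.1 rad) (value of joint pulse_ring above 1.1 rad).
It fails at once if the paste jar is shifted by over 15 mm or tipped (distance of paste_jar from where it was at the start of the episode above 0.015 m or angle between paste_jar's own z axis and vertical above 0.3 rad).
It fails at once if the glass weight is shifted by over 15 mm or tipped (distance of glass_weight from where it was at the start of the episode above 0.015 m or angle between glass_weight's own z axis and vertical above 0.3 rad).
It fails at once if the seal a is shifted by over 15 mm or tipped (distance of seal_a from where it was at the start of the episode above 0.015 m or angle between seal_a's own z axis and vertical above 0.3 rad).
It fails at once if the seal b is shifted by over 15 mm or tipped (distance of seal_b from where it was at the start of the episode above 0.015 m or angle between seal_b's own z axis and vertical above 0.3 rad).
It also fails if it takes over 43 s, if anything falls off the work surface, if the arm or the gripper's body presses on something with over 40 N, if the wrist force passes 120 N, or if a joint passes its speed limit or range.

## Working session

There is one attempt and no reset: what is moved stays moved. The work goes in short steps, Python scripts to look and compute and a tool call to move; the robot and the scene stay as the last step left them, time stands still between calls to the robot, and variables do not carry over. Pictures are saved under pics/ and viewed, at most 10 in all, crops included, and the job is handed in when it is done.

Besides the shell and the picture viewer there is one more tool, called after ">>>" as a command line: name --argument value ..., lists and objects as JSON in quotes. jog_arm: Moves the arm, as the interface text tells. Its arguments: {"type":"object","properties":{"deltas":{"type":"array"},"jaw":{"type":"number"}},"required":["deltas"]}

```bash
ls; mkdir -p pics; python3 - <<'E'
from station import manip,cams
import cv2,numpy as np
print(manip.read_state())
for n in("scene","side","wrist"):
    p,d=cams.snapshot(n); np.savez(f"pics/{n}0.npz",p=p,d=d); cv2.imwrite(f"pics/{n}0.png",p[:,:,::-1]); c=cams.camera_params(n)
    print(n,{k:np.round(v,3).tolist() for k,v in c.items()})
a=[cv2.imread(f"pics/{n}0.png") for n in("scene","side")]
E
```

```text
pics
{'clock': 0.0, 'joints': array([ 9.23927103e-01,  1.59044845e-01,  1.59819719e+00,  8.15141283e-06,
        1.38624842e+00, -2.10075895e-01]), 'qd': array([ 0.00059234,  0.00109734, -0.00060643, -0.00147693, -0.00041351,
       -0.00112158]), 'joint_efforts': array([ 6.06205540e-04, -3.85577381e+01, -3.22110844e+01,  7.01558590e-02,
        3.79627850e-02, -1.59756728e-04]), 'position': array([242.86267191, 520.50019028, 213.6388645 ]), 'ee_rot': array([-3.97894865e-04,  2.16665288e-01,  9.76245488e-01, -8.61457337e-04]), 'contact_force': array([ 0.17285781,  0.34354396, -0.53352436]), 'torque': array([ 0.06358239, -0.00605969, -0.01579198]), 'finger_force': 0.0, 'gripper_width': 92.23220595626601}
scene {'camera_matrix': [[372.687, 0.0, 317.644], [0.0, 372.687, 197.025], [0.0, 0.0, 1.0]], 'dist_coeffs': [0.011, 0.0, 0.0, 0.0, 0.0], 'world_from_camera': [[-0.837, 0.383, -0.392, 895.505], [0.548, 0.599, -0.584, 416.149], [0.011, -0.703, -0.711, 673.066], [0.0, 0.0, 0.0, 1.0]]}
side {'camera_matrix': [[477.121, 0.0, 315.251], [0.0, 477.121, 201.888], [0.0, 0.0, 1.0]], 'dist_coeffs': [-0.034, 0.0, 0.0, 0.0, 0.0], 'world_from_camera': [[0.896, -0.308, 0.321, 190.092], [-0.444, -0.652, 0.615, -755.697], [0.02, -0.693, -0.721, 930.462], [0.0, 0.0, 0.0, 1.0]]}
wrist {'camera_matrix': [[322.501, 0.0, 317.684], [0.0, 322.501, 196.684], [0.0, 0.0, 1.0]], 'dist_coeffs': [-0.001, 0.0, 0.0, 0.0, 0.0], 'mount': [[-0.0, -0.961, -0.276, 78.141], [1.0, -0.001, 0.001, -0.573], [-0.001, -0.276, 0.961, -171.268], [0.0, 0.0, 0.0, 1.0]]}
```

View pics/scene0.png

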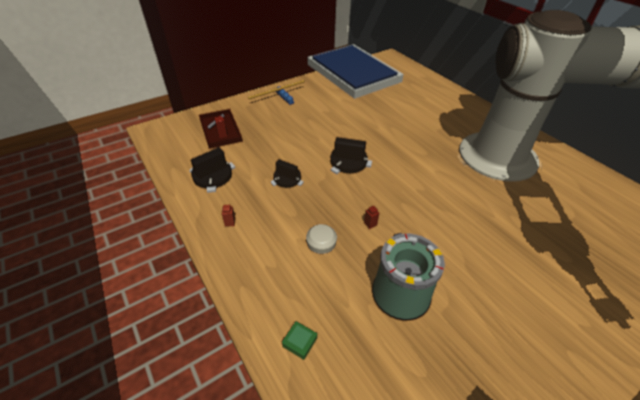

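View pics/side0.png

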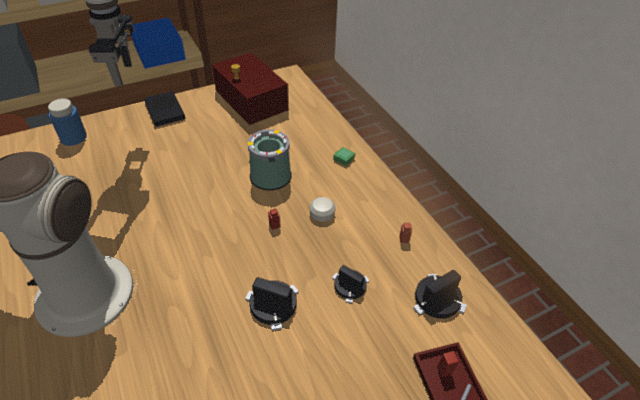

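The scene view shows the small lid at (287,175), between two larger look-alikes. The mill collar is at (411,258), the jar at (321,238), the seals at (372,217) and (228,216), and the glass weight at (300,340). In the side view the lid is at (350,283) and the collar at (270,147).

```bash
cat > h.py <<'E'
import numpy as np,cv2
from scipy.spatial.transform import Rotation as R
from station import manip,cams
def pose_T(st):
    w,x,y,z=st["ee_rot"]; T=np.eye(4); T[:3,:3]=R.from_quat([x,y,z,w]).as_matrix(); T[:3,3]=st["position"]; return T
def cam(n,T=None):
    c=cams.camera_params(n); W=np.array(c["world_from_camera"]) if T is None else T@np.array(c["mount"])
    return np.array(c["camera_matrix"]),np.array(c["dist_coeffs"]),W
def rays(uv,C):
    K,D,W=C; q=cv2.undistortPoints(np.float64(uv).reshape(-1,1,2),K,D).reshape(-1,2)
    return np.c_[q,np.ones(len(q))]@W[:3,:3].T
def onplane(uv,z,C):
    r=rays(uv,C); o=C[2][:3,3]; return o+r*((z-o[2])/r[:,2])[:,None]
def project(P,C):
    K,D,W=C; V=np.linalg.inv(W); return cv2.projectPoints(np.float64(P).reshape(-1,1,3),cv2.Rodrigues(V[:3,:3])[0],V[:3,3],K,D)[0].reshape(-1,2)
E
python3 - <<'E'
from h import *
for n,L in {"scene":[("lidtop",287,162,51),("lidbody",287,180,14),("millL",411,258,123),("jar",321,230,40),("sealA",372,210,56),("sealB",228,208,56),("glass",300,333,24),("big1",348,160,14),("big2",212,175,14)],"side":[("lidtop",351,271,51),("lidbody",350,287,14),("mill",269,144,123),("jar",322,204,40),("sealA",274,212,56),("sealB",406,226,56),("glass",345,154,24),("big1",273,303,14),("big2",438,300,14)]}.items():
    d=np.load(f"pics/{n}0.npz")["d"]; C=cam(n)
    for m,u,v,z in L:
        p=onplane([[u,v]],z,C)[0]; r=rays([[u,v]],C)[0]; print(n,m,p.round(),(C[2][:3,3]+r*d[v,u]).round())
E
```

```text
scene lidtop [ 550. -244.   51.] [ 548. -248.   48.]
scene lidbody [ 565. -221.   14.] [ 564. -222.   12.]
scene millL [536. 183. 123.] [508. 165.  81.]
scene jar [596. -15.  40.] [596. -16.  39.]
scene sealA [475.  10.  56.] [476.  10.  57.]
scene sealB [ 745. -171.   56.] [ 745. -170.   57.]
scene glass [753. 153.  24.] [753. 153.  24.]
scene big1 [ 383. -201.   14.] [ 389. -193.   22.]
scene big2 [ 722. -343.   14.] [ 723. -337.   19.]
side lidtop [ 558. -233.   51.] [ 557. -235.   53.]
side lidbody [ 550. -249.   14.] [ 550. -249.   13.]
side mill [533. 176. 123.] [547. 213.  91.]
side jar [599. -11.  40.] [598. -12.  42.]
side sealA [471.   3.  56.] [470.   1.  57.]
side sealB [ 743. -178.   56.] [ 743. -178.   57.]
side glass [758. 154.  24.] [757. 152.  26.]
side big1 [ 375. -212.   14.] [ 372. -222.   31.]
side big2 [ 711. -366.   14.] [ 705. -370.   25.]
```

>>> jog_arm --deltas '[{"linear":[0.032,-0.036,0.002],"delta_rot":[0,0,0]},{"linear":[0.032,-0.036,0.002],"delta_rot":[0,0,0]},{"linear":[0.032,-0.036,0.002],"delta_rot":[0,0,0]},{"linear":[0.032,-0.036,0.002],"delta_rot":[0,0,0]},{"linear":[0.032,-0.036,0.002],"delta_rot":[0,0,0]},{"linear":[0.032,-0.036,0.002],"delta_rot":[0,0,0]},{"linear":[0.032,-0.036,0.002],"delta_rot":[0,0,0]},{"linear":[0.032,-0.036,0.002],"delta_rot":[0,0,0]}]'

```text
clock: 0.95
position: [500.1, 231.3, 230.5]
ee_rot: [-0.0, 0.217, 0.976, 0.0]
contact_force: [0.2, 1.3, -0.8]
gripper_width: 91.9
finger_force: 0.0
```

>>> jog_arm --deltas '[{"linear":[0.02,-0.03,-0.01],"delta_rot":[0,0,0]},{"linear":[0.016,-0.023,-0.005],"delta_rot":[0,0,0]},{"linear":[0,0,0],"delta_rot":[0,0,0]},{"linear":[0,0,0],"delta_rot":[0,0,0]}]'

```text
clock: 1.35
position: [535.0, 179.9, 215.2]
ee_rot: [-0.001, 0.217, 0.976, 0.0]
contact_force: [0.5, 0.6, 0.2]
gripper_width: 91.7
finger_force: 0.0
```

```bash
python3 - <<'E'
from h import *
st=manip.read_state(); T=pose_T(st); p,d=cams.snapshot("wrist"); np.savez("pics/mill.npz",p=p,d=d,T=T); cv2.imwrite("pics/mill.png",p[:,:,::-1])
C=cam("wrist",T); u,v=project([[535,180,123]],C)[0].astype(int); print(u,v,st["position"],st["joints"],st["clock"])
x0,y0=max(u-110,0),max(v-100,0); print(x0,y0)
cv2.imwrite("pics/millc.png",cv2.resize(p[y0:y0+200,x0:x0+220,::-1],None,fx=3,fy=3))
E
```

```text
318 199 [534.95997796 179.87356193 215.16668916] [ 1.09984565e-01  1.31653956e-01  1.62559209e+00  5.30459779e-04
  1.38560019e+00 -1.02294828e+00] 1.35
208 99
```

View pics/millc.png

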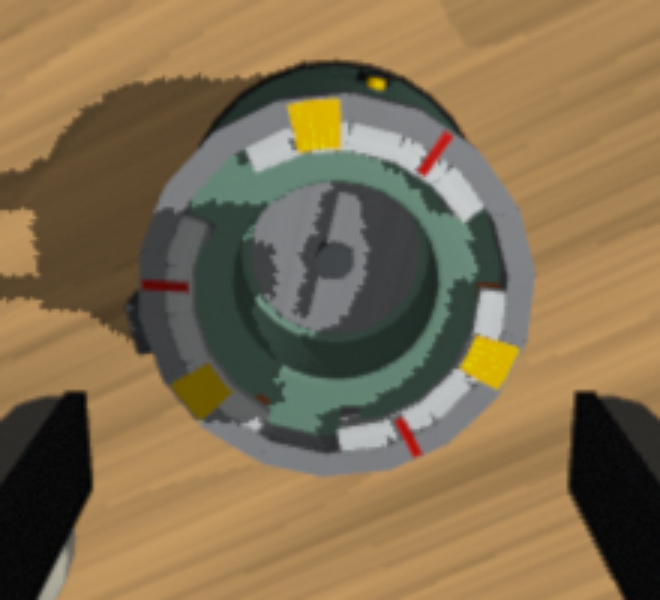

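The crop shows three yellow bands at (316,124), (490,362) and (200,391), with red lines beyond them clockwise. The jaws open along the image x axis. The mean of the three bands gives the mill's centre, and their angles give its gap angle.

```bash
python3 - <<'E'
from h import *
f=np.load("pics/mill.npz"); p=f["p"]; C=cam("wrist",f["T"]); hsv=cv2.cvtColor(p,cv2.COLOR_RGB2HSV)
def cents(m,amin):
    m[:99]=0;m[299:]=0;m[:,:208]=0;m[:,428:]=0
    n,_,s,c=cv2.connectedComponentsWithStats(m); return [(c[i],s[i,4]) for i in range(1,n) if s[i,4]>amin]
res={}
for name,lo,hi,off in(("yel",(20,200,80),(32,255,255),40),("red",(0,180,60),(5,255,255),80)):
    L=cents(cv2.inRange(hsv,lo,hi),12); P=onplane([c for c,_ in L],123,C); 
    for q,(c,a) in zip(P,L):
        print(name,c.round(1),a,q.round(1))
    res[name]=P
Y=np.array([q for q in res["yel"] if np.hypot(*(q[:2]-[535,180]))<53]); c=Y[:,:2].mean(0); print("centre",c)
for n,off in(("yel",40),("red",80)):
    v=res[n][:,:2]-c; print(n,np.hypot(*v.T).round(1),((np.degrees(np.arctan2(v[:,1],v[:,0]))+off)%120).round(1))
E
```

```text
yel [333.3 126.2] 20 [484.6 216.9 123. ]
yel [313. 140.] 233 [487.6 197.5 123. ]
yel [370.9 218.8] 199 [570. 214. 123.]
yel [274.7 229. ] 188 [543.  134.3 123. ]
red [352.6 149.8] 36 [508.5 223.4 123. ]
red [262.5 194. ] 34 [510.4 139.4 123. ]
red [343.7 244.5] 35 [582.1 182.9 123. ]
centre [533.54988451 181.93568734]
yel [60.1 48.5 48.6 48.6] [64.4 81.2 81.3 81.2]
red [48.5 48.5 48.6] [81.2 81.4 81.2]
```

>>> jog_arm --deltas '[{"linear":[0.002,-0.042,0],"delta_rot":[0,0,0]},{"linear":[0.002,-0.042,0],"delta_rot":[0,0,0]},{"linear":[0.002,-0.042,0],"delta_rot":[0,0,0]},{"linear":[0.002,-0.042,0],"delta_rot":[0,0,0]},{"linear":[0.002,-0.042,0],"delta_rot":[0,0,0]},{"linear":[0.002,-0.042,0],"delta_rot":[0,0,0]},{"linear":[0.002,-0.042,0],"delta_rot":[0,0,0]},{"linear":[0.002,-0.042,0],"delta_rot":[0,0,0]}]'

```text
clock: 2.2
position: [551.4, -156.0, 216.2]
ee_rot: [0.0, 0.216, 0.976, 0.0]
contact_force: [0.0, 1.3, 0.3]
gripper_width: 92.1
finger_force: 0.0
```

>>> jog_arm --deltas '[{"linear":[0.002,-0.04,-0.025],"delta_rot":[0,0,0]},{"linear":[0.002,-0.04,-0.025],"delta_rot":[0,0,0]},{"linear":[0,0,-0.01],"delta_rot":[0,0,0]},{"linear":[0,0,0],"delta_rot":[0,0,0]},{"linear":[0,0,0],"delta_rot":[0,0,0]}]'

```text
clock: 2.7
position: [555.8, -234.2, 156.4]
ee_rot: [0.0, 0.216, 0.976, 0.0]
contact_force: [0.8, -0.5, 0.2]
gripper_width: 91.8
finger_force: 0.0
```

```bash
python3 - <<'E'
from h import *
st=manip.read_state(); T=pose_T(st); p,d=cams.snapshot("wrist"); np.savez("pics/lid.npz",p=p,d=d,T=T)
C=cam("wrist",T); print(st["position"],st["joints"],st["clock"])
cv2.imwrite("pics/lidc.png",cv2.resize(p[90:310,208:428,::-1],None,fx=2.7,fy=2.7))
E
```

```text
[ 555.84699489 -234.2371321   156.37491074] [-5.99211805e-01  2.77752082e-01  1.57541369e+00  5.32478070e-04
  1.28800913e+00 -1.73535348e+00] 2.7
```

View pics/lidc.png

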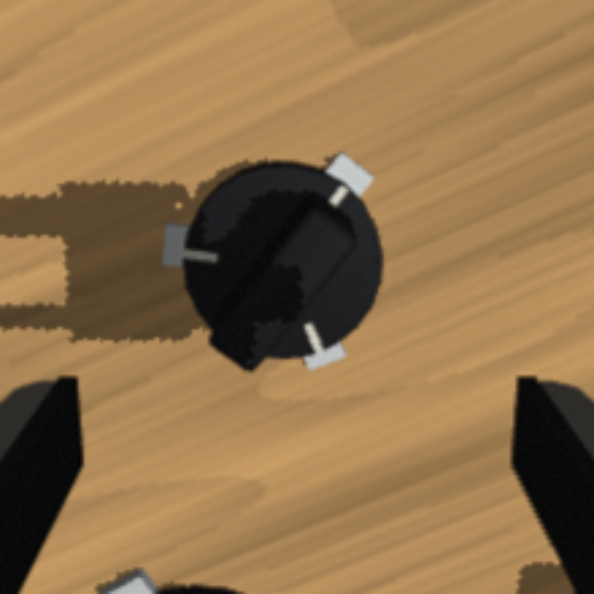

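The crop shows the small lid's disc centred near (283,260), with the grip bar running towards the lug at the upper right (350,173). The other lugs are at (175,245) and (325,355), and the white lines are at (341,194), (200,257) and (314,338).

```bash
python3 - <<'E'
from h import *
f=np.load("pics/lid.npz"); p=f["p"];d=f["d"]; C=cam("wrist",f["T"])
# depth -> world cloud
v,u=np.mgrid[90:240,240:380]; uv=np.c_[u.ravel(),v.ravel()]; P=C[2][:3,3]+rays(uv,C)*d[v,u].reshape(-1,1)
ok=np.hypot(P[:,0]-555,P[:,1]+236)<60
for lo,hi in((46,57),(10,18)):
    q=P[ok&(P[:,2]>lo)&(P[:,2]<hi)]; r=cv2.minAreaRect(np.float32(q[:,:2])); e=cv2.minEnclosingCircle(np.float32(q[:,:2])); print(lo,len(q),q.mean(0).round(1),r,e,np.median(q[:,2]))
    if lo==46:
        a=np.linalg.svd(q[:,:2]-q[:,:2].mean(0))[2][0]; print("bar axis",np.degrees(np.arctan2(a[1],a[0])))
hsv=cv2.cvtColor(p,cv2.COLOR_RGB2HSV)
m=((hsv[:,:,1]<70)&(hsv[:,:,2]>70)).astype(np.uint8); m[:90]=0;m[240:]=0;m[:,:255]=0;m[:,380:]=0
n,l,s,c=cv2.connectedComponentsWithStats(m)
for i in range(1,n):
    if s[i,4]>8: print(c[i].round(1),((c[i]-[208,90])*2.7).round(),s[i],p[l==i].mean(0).round(),onplane([c[i]],5,C)[0].round(1),onplane([c[i]],14,C)[0].round(1))
# dark disc outline circle at z=14
k=(hsv[:,:,2]<60).astype(np.uint8); print([ (q:=p[90+int(y/2.7),208+int(x/2.7)]).tolist() for x,y in((283,170),(375,260),(190,200),(120,200))])
E
```

```text
46 1437 [ 554.4 -239.5   51.7] ((555.4588012695312, -240.08885192871094), (20.244064331054688, 59.402530670166016), 27.225383758544922) ((555.902587890625, -239.9665985107422), 30.521883010864258) 51.816685615026984
bar axis 117.41819884306533
10 2595 [ 551.  -238.8   15. ] ((554.6265258789062, -239.18954467773438), (73.7755355834961, 71.23756408691406), 35.413394927978516) ((555.5930786132812, -240.49102783203125), 37.498046875) 15.050477290797119
[336.3 155.4] [346. 177.] [328 146  19  21 195] [175. 176. 173.] [ 537.7 -205.4    5. ] [ 536.3 -205.3   14. ]
[274.1 180.9] [179. 246.] [268 172  20  17 160] [94. 93. 91.] [ 534.8 -273.9    5. ] [ 533.4 -271.9   14. ]
[326.4 219.1] [320. 348.] [320 209  16  18 135] [170. 169. 164.] [ 595.2 -242.5    5. ] [ 592.2 -241.4   14. ]
[[31, 32, 35], [33, 33, 36], [94, 73, 45], [90, 70, 45]]
```

>>> jog_arm --deltas '[{"linear":[0,-0.002,-0.015],"delta_rot":[0,0,-7.6]},{"linear":[0,-0.002,-0.015],"delta_rot":[0,0,-7.6]},{"linear":[0,-0.002,-0.015],"delta_rot":[0,0,-7.5]},{"linear":[0,0,-0.015],"delta_rot":[0,0,-7.5]},{"linear":[0,0,-0.01],"delta_rot":[0,0,-7.5]},{"linear":[0,0,0],"delta_rot":[0,0,0]},{"linear":[0,0,0],"delta_rot":[0,0,0]}]'

```text
clock: 3.45
position: [556.1, -241.4, 87.0]
ee_rot: [0.001, 0.519, 0.855, -0.0]
contact_force: [-1.0, -0.3, -0.2]
gripper_width: 92.3
finger_force: 0.0
```

>>> jog_arm --deltas '[{"linear":[0,0.001,-0.025],"delta_rot":[0,0,0]},{"linear":[0,0,-0.02],"delta_rot":[0,0,0]},{"linear":[0,0,-0.015],"delta_rot":[0,0,0]},{"linear":[0,0,-0.007],"delta_rot":[0,0,0]},{"linear":[0,0,0],"delta_rot":[0,0,0]},{"linear":[0,0,0],"delta_rot":[0,0,0]}]'

```text
clock: 4.05
position: [556.0, -241.4, 19.6]
ee_rot: [0.001, 0.52, 0.854, -0.0]
contact_force: [0.2, -0.1, -0.4]
gripper_width: 91.8
finger_force: 0.0
```

>>> jog_arm --jaw 0.0 --deltas '[{"linear":[0,0,0],"delta_rot":[0,0,0]},{"linear":[0,0,0],"delta_rot":[0,0,0]},{"linear":[0,0,0],"delta_rot":[0,0,0]},{"linear":[0,0,0],"delta_rot":[0,0,0]},{"linear":[0,0,0],"delta_rot":[0,0,0]},{"linear":[0,0,0],"delta_rot":[0,0,0]},{"linear":[0,0,0],"delta_rot":[0,0,0]},{"linear":[0,0,0],"delta_rot":[0,0,0]}]'

```text
clock: 4.85
position: [555.2, -241.0, 18.6]
ee_rot: [-0.0, 0.52, 0.854, 0.0]
contact_force: [-0.8, -0.8, -0.0]
gripper_width: 29.9
finger_force: 0.0
```

>>> jog_arm --deltas '[{"linear":[0,0,0],"delta_rot":[0,0,0]},{"linear":[0,0,0],"delta_rot":[0,0,0]},{"linear":[0,0,0],"delta_rot":[0,0,0]},{"linear":[0,0,0],"delta_rot":[0,0,0]}]'

```text
clock: 5.25
position: [555.3, -241.0, 18.6]
ee_rot: [0.0, 0.52, 0.854, 0.0]
contact_force: [-0.5, 0.0, -1.3]
gripper_width: 20.1
finger_force: 30.0
```

>>> jog_arm --deltas '[{"linear":[0,0,0.01],"delta_rot":[0,0,0]},{"linear":[0,0,0.02],"delta_rot":[0,0,0]},{"linear":[0,0,0.03],"delta_rot":[0,0,0]},{"linear":[0,0,0.04],"delta_rot":[0,0,0]},{"linear":[0,0,0.04],"delta_rot":[0,0,0]},{"linear":[0,0,0.03],"delta_rot":[0,0,0]},{"linear":[0,0,0.02],"delta_rot":[0,0,0]},{"linear":[0,0,0],"delta_rot":[0,0,0]}]'

```text
clock: 6.05
position: [556.9, -242.2, 213.1]
ee_rot: [0.004, 0.52, 0.854, -0.0]
contact_force: [0.3, -0.2, -0.2]
gripper_width: 19.9
finger_force: 30.0
```

>>> jog_arm --deltas '[{"linear":[-0.002,0.03,0],"delta_rot":[0,0,-4.5]},{"linear":[-0.003,0.045,0],"delta_rot":[0,0,-4.5]},{"linear":[-0.003,0.045,0],"delta_rot":[0,0,-4.5]},{"linear":[-0.003,0.045,0],"delta_rot":[0,0,-4.5]},{"linear":[-0.003,0.045,0],"delta_rot":[0,0,-4.5]},{"linear":[-0.003,0.045,0],"delta_rot":[0,0,-4.5]},{"linear":[-0.003,0.045,0],"delta_rot":[0,0,-4.5]},{"linear":[-0.001,0.045,0],"delta_rot":[0,0,-4.5]}]'

```text
clock: 6.85
position: [532.7, 105.8, 207.0]
ee_rot: [-0.001, 0.76, 0.65, -0.001]
contact_force: [0.3, 0.0, -1.1]
gripper_width: 19.8
finger_force: 30.0
```

>>> jog_arm --deltas '[{"linear":[0,0.04,0],"delta_rot":[0,0,0]},{"linear":[0,0.028,-0.004],"delta_rot":[0,0,0]},{"linear":[0,0.01,0],"delta_rot":[0,0,0]},{"linear":[0,0,0],"delta_rot":[0,0,0]},{"linear":[0,0,0],"delta_rot":[0,0,0]},{"linear":[0,0,0],"delta_rot":[0,0,0]}]'

```text
clock: 7.45
position: [534.4, 180.6, 204.4]
ee_rot: [0.0, 0.759, 0.651, -0.0]
contact_force: [-0.1, -0.8, -1.2]
gripper_width: 19.6
finger_force: 30.0
```

```bash
python3 - <<'E'
from h import *
st=manip.read_state(); T=pose_T(st); p,d=cams.snapshot("wrist"); np.savez("pics/over.npz",p=p,d=d,T=T)
C=cam("wrist",T); print(st["position"],st["ee_rot"],st["joints"],st["clock"])
cv2.imwrite("pics/over.png",cv2.resize(p[60:260,198:438,::-1],None,fx=3,fy=3))
E
```

```text
[534.4365981  180.60546271 204.44736583] [ 1.24746870e-04  7.59400318e-01  6.50623614e-01 -2.35539055e-04] [ 1.11988690e-01  1.38346055e-01  1.63965494e+00 -4.81285452e-04
  1.36384129e+00  2.66073230e-01] 7.45
```

View pics/over.png

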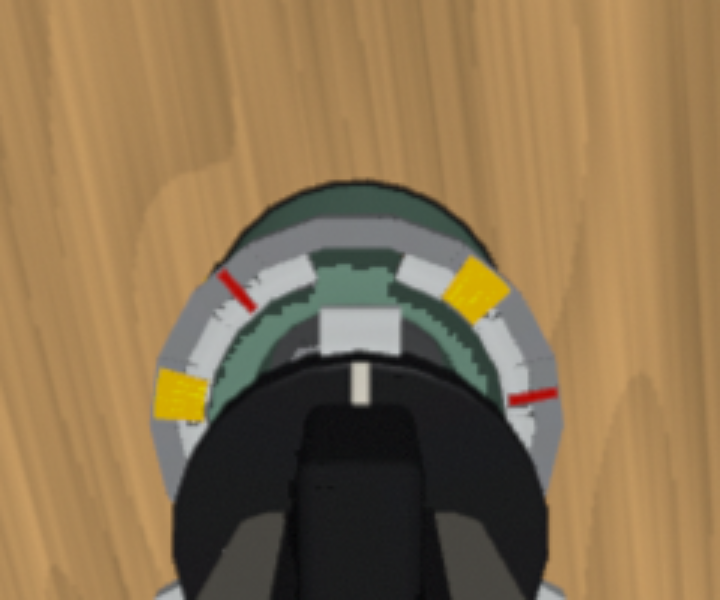

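The lug and its white line at (360,335) line up with the gap at (357,275). Yellow bands show at (476,289) and (181,395), and red lines at (237,290) and (533,397). I'll fit the mill and the lid from this same view.

```bash
cat > fit.py <<'E'
from h import *
from scipy.optimize import least_squares
def fitmill(p,C,box,c0=(533.5,182)):
    hsv=cv2.cvtColor(p,cv2.COLOR_RGB2HSV); Q=[];O=[]
    for lo,hi,off in(((20,200,80),(32,255,255),40),((0,180,60),(5,255,255),80)):
        m=cv2.inRange(hsv,lo,hi); k=np.zeros_like(m); x0,y0,x1,y1=box; k[y0:y1,x0:x1]=m[y0:y1,x0:x1]
        n,_,s,c=cv2.connectedComponentsWithStats(k)
        for i in range(1,n):
            if s[i,4]>20:
                q=onplane([c[i]],123,C)[0][:2]; r=np.hypot(*(q-c0))
                if 42<r<54: Q.append(q);O.append(off); print(c[i].round(1),s[i,4],off)
    Q=np.array(Q);O=np.array(O)
    def res(x):
        v=Q-x[:2]; a=np.degrees(np.arctan2(v[:,1],v[:,0]))+O-x[2]; a=(a+60)%120-60
        return np.r_[np.hypot(*v.T)-x[3],np.radians(a)*48]
    f=least_squares(res,[*c0,81.2,48.5]); print("mill",f.x.round(2),"res",f.fun.round(1)); return f.x
E
python3 - <<'E'
from fit import *
f=np.load("pics/over.npz"); p=f["p"]; C=cam("wrist",f["T"]); 
x=fitmill(p,C,(198,60,438,260))
zl=f["T"][2,3]-18.6
# lug: bright patch; white line
hsv=cv2.cvtColor(p,cv2.COLOR_RGB2HSV); g=hsv[:,:,2]
roi=(slice(161,178),slice(300,337)); m=((hsv[...,1]<40)&(g>150)); s=np.argwhere(m[roi])+[161,300]; print("lug rows",s[:,0].min(),s[:,0].max(),"cols",s[:,1].min(),s[:,1].max(),s.mean(0))
line=np.argwhere(m[180:197,300:337])+[180,300]; print("line",line.min(0),line.max(0),line.mean(0))
for row in range(159,166): print(row,g[row,308:330].tolist())
print("line proj z14",onplane([line.mean(0)[::-1]],zl+14,C)[0])
print("lug end", onplane([[s[:,1].mean(),s[:,0].min()-.5]],zl+5,C)[0],"expect gap dir")
print("lug mean", onplane([[s[:,1].mean(),s[:,0].mean()]],zl+5,C)[0])
E
```

```text
[356.  156.4] 254 40
[257.4 191.9] 231 40
[276.4 156.4] 44 80
[375.2 191.9] 41 80
mill [533.07 181.67  81.17  48.6 ] res [ 0.1 -0.1  0.1 -0.1  0.   0.   0.  -0.1]
lug rows 163 177 cols 305 331 [169.5844504  317.63538874]
line [181 316] [193 320] [187. 318.]
159 [130, 129, 129, 129, 129, 130, 130, 129, 130, 130, 129, 130, 131, 130, 130, 130, 130, 130, 131, 122, 121, 118]
160 [129, 129, 129, 129, 129, 128, 129, 129, 128, 128, 127, 127, 129, 128, 129, 130, 129, 129, 129, 129, 131, 128]
161 [122, 121, 119, 119, 119, 118, 117, 119, 118, 117, 116, 117, 117, 118, 120, 120, 122, 121, 121, 122, 122, 123]
162 [131, 131, 131, 130, 130, 131, 130, 130, 131, 129, 129, 130, 130, 131, 130, 132, 131, 132, 131, 131, 130, 131]
163 [173, 173, 173, 174, 174, 174, 173, 173, 174, 174, 173, 173, 173, 173, 173, 173, 174, 173, 174, 172, 172, 173]
164 [186, 185, 186, 185, 185, 185, 186, 185, 186, 186, 186, 185, 186, 186, 185, 185, 185, 186, 186, 185, 186, 186]
165 [189, 190, 189, 189, 189, 189, 189, 189, 189, 189, 188, 190, 189, 189, 189, 190, 189, 189, 189, 189, 189, 190]
line proj z14 [539.31618712 213.10549378 199.84736583]
lug end [541.00674292 225.32228138 190.84736583] expect gap dir
lug mean [540.3658415  221.207836   190.84736583]
```

>>> jog_arm --deltas '[{"linear":[-0.001,0.0013,-0.015],"delta_rot":[0,0,0]},{"linear":[0,0,-0.02],"delta_rot":[0,0,0]},{"linear":[0,0,-0.015],"delta_rot":[0,0,0]},{"linear":[0,0,-0.007],"delta_rot":[0,0,0]},{"linear":[0,0,0],"delta_rot":[0,0,0]},{"linear":[0,0,0],"delta_rot":[0,0,0]},{"linear":[0,0,0],"delta_rot":[0,0,0]}]'

```text
clock: 8.2
position: [534.0, 183.4, 148.6]
ee_rot: [0.001, 0.759, 0.651, 0.001]
contact_force: [0.3, -0.4, -1.5]
gripper_width: 20.0
finger_force: 30.0
```

```bash
python3 - <<'E'
from fit import *
st=manip.read_state(); T=pose_T(st); p,d=cams.snapshot("wrist"); np.savez("pics/near.npz",p=p,d=d,T=T)
C=cam("wrist",T); print(st["position"],st["ee_rot"],st["clock"],st["contact_force"])
x=fitmill(p,C,(178,60,458,280))
cv2.imwrite("pics/near.png",cv2.resize(p[80:280,198:438,::-1],None,fx=3,fy=3))
E
```

```text
[534.01028968 183.3933364  148.64127713] [5.32756936e-04 7.58848148e-01 6.51266896e-01 7.95990619e-04] 8.2 [ 0.34974325 -0.42342221 -1.45572805]
[367.4 174.9] 409 40
[243.4 218.7] 358 40
[266.7 174.6] 76 80
[390.7 218.6] 69 80
mill [532.98 181.61  81.19  48.59] res [ 0.1 -0.2  0.2 -0.2 -0.1  0.1 -0.  -0. ]
```

View pics/near.png

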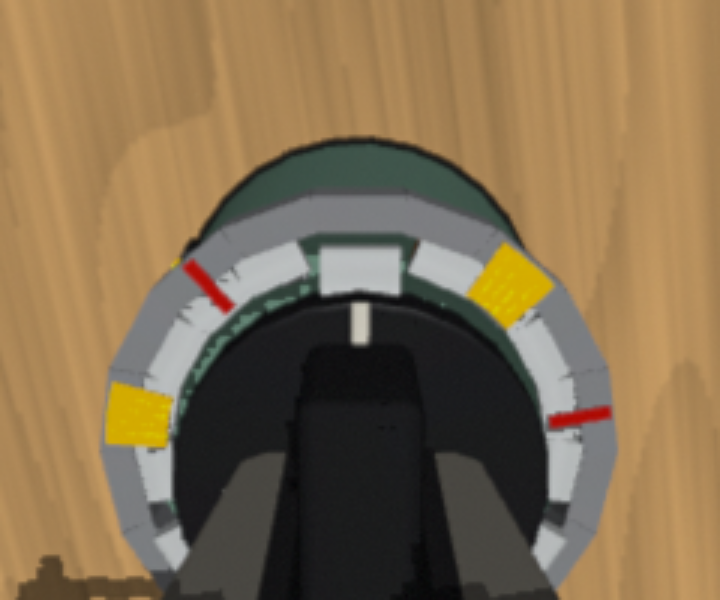

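The lug at (360,270) sits inside the gap (308 to 412), with the white line at (360,324). The lid is about 1.5 mm too far out, so I'll correct that and lower it.

>>> jog_arm --deltas '[{"linear":[-0.0005,-0.0015,0],"delta_rot":[0,0,0]},{"linear":[0,0,-0.006],"delta_rot":[0,0,0]},{"linear":[0,0,-0.004],"delta_rot":[0,0,0]},{"linear":[0,0,0],"delta_rot":[0,0,0]},{"linear":[0,0,0],"delta_rot":[0,0,0]}]'

```text
clock: 8.75
position: [532.5, 181.8, 137.3]
ee_rot: [-0.0, 0.759, 0.651, -0.0]
contact_force: [-0.2, -0.1, -1.9]
gripper_width: 20.2
finger_force: 30.0
```

>>> jog_arm --deltas '[{"linear":[0,0,-0.003],"delta_rot":[0,0,0]},{"linear":[0,0,-0.003],"delta_rot":[0,0,0]},{"linear":[0,0,0],"delta_rot":[0,0,0]},{"linear":[0,0,0],"delta_rot":[0,0,0]}]'

```text
clock: 9.15
position: [532.7, 181.8, 131.5]
ee_rot: [-0.0, 0.759, 0.651, -0.0]
contact_force: [0.1, 1.0, -0.7]
gripper_width: 20.0
finger_force: 30.0
```

>>> jog_arm --deltas '[{"linear":[0.0005,0,-0.0015],"delta_rot":[0,0,0]},{"linear":[0,0,-0.0015],"delta_rot":[0,0,0]},{"linear":[0,0,0],"delta_rot":[0,0,0]},{"linear":[0,0,0],"delta_rot":[0,0,0]}]'

```text
clock: 9.55
position: [533.2, 181.8, 128.6]
ee_rot: [-0.0, 0.759, 0.651, -0.0]
contact_force: [0.1, 1.0, -2.5]
gripper_width: 19.8
finger_force: 30.0
```

>>> jog_arm --deltas '[{"linear":[0,0,-0.001],"delta_rot":[0,0,0]},{"linear":[0,0,0],"delta_rot":[0,0,0]},{"linear":[0,0,0],"delta_rot":[0,0,0]}]'

```text
clock: 9.85
position: [533.4, 181.8, 128.2]
ee_rot: [0.0, 0.759, 0.651, 0.0]
contact_force: [-1.6, -0.7, 4.6]
gripper_width: 19.9
finger_force: 30.0
```

>>> jog_arm --deltas '[{"linear":[0,0,0],"delta_rot":[0,0,-4]},{"linear":[0,0,0],"delta_rot":[0,0,-5]},{"linear":[0,0,0],"delta_rot":[0,0,-5]},{"linear":[0,0,0],"delta_rot":[0,0,-5]},{"linear":[0,0,0],"delta_rot":[0,0,-5]},{"linear":[0,0,0],"delta_rot":[0,0,-4]},{"linear":[0,0,0],"delta_rot":[0,0,-2]},{"linear":[0,0,0],"delta_rot":[0,0,0]}]'

```text
clock: 10.65
position: [533.7, 181.9, 128.2]
ee_rot: [0.0, 0.901, 0.433, 0.0]
contact_force: [-1.6, 0.7, 4.0]
gripper_width: 19.8
finger_force: 30.0
```

```bash
python3 - <<'E'
from fit import *
st=manip.read_state(); T=pose_T(st); w,x,y,z=st["ee_rot"]; print("yaw",np.degrees(2*np.arctan2(y,x))-90,"rpy z axis",T[:3,2].round(3)); print({k:np.round(st[k],2) for k in("position","contact_force","torque","gripper_width","finger_force","clock")})
E
```

```text
yaw -38.6987913941693 rpy z axis [ 0.001  0.    -1.   ]
{'position': array([533.66, 181.88, 128.24]), 'contact_force': array([-1.59,  0.66,  4.01]), 'torque': array([-0.1 ,  0.45,  0.16]), 'gripper_width': np.float64(19.81), 'finger_force': np.float64(30.01), 'clock': np.float64(10.65)}
```

>>> jog_arm --deltas '[{"linear":[0,0,0],"delta_rot":[0,0,-4]},{"linear":[0,0,0],"delta_rot":[0,0,-4]},{"linear":[0,0,0],"delta_rot":[0,0,-2]},{"linear":[0,0,0],"delta_rot":[0,0,0]},{"linear":[0,0,0],"delta_rot":[0,0,0]},{"linear":[0,0,0],"delta_rot":[0,0,0]}]'

```text
clock: 11.25
position: [533.6, 181.9, 128.2]
ee_rot: [0.0, 0.936, 0.353, 0.0]
contact_force: [-1.2, 0.2, 5.2]
gripper_width: 20.1
finger_force: 30.0
```

```bash
python3 - <<'E'
from fit import *
st=manip.read_state(); T=pose_T(st); w,x,y,z=st["ee_rot"]; print("yaw",np.degrees(2*np.arctan2(y,x))-90); print({k:np.round(st[k],2) for k in("position","contact_force","torque","finger_force")})
p,d=cams.snapshot("wrist"); C=cam("wrist",T); m=fitmill(p,C,(178,60,458,280))
hsv=cv2.cvtColor(p,cv2.COLOR_RGB2HSV); k=((hsv[...,1]<60)&(hsv[...,2]>150)).astype(np.uint8)
n,l,s,c=cv2.connectedComponentsWithStats(k[150:205,305:332])
for i in range(1,n):
    if s[i,4]>20:
        q=onplane([c[i]+[305,150]],124,C)[0][:2]-m[:2]; print("white",(c[i]+[305,150]).round(1),s[i,4],np.hypot(*q).round(1),"turned",(m[2]-np.degrees(np.arctan2(q[1],q[0]))).round(1))
cv2.imwrite("pics/end.png",cv2.resize(p[80:280,198:438,::-1],None,fx=3,fy=3))
E
```

```text
yaw -48.63258189493873
{'position': array([533.62, 181.89, 128.2 ]), 'contact_force': array([-1.17,  0.19,  5.24]), 'torque': array([-0.03,  0.5 ,  0.16]), 'finger_force': np.float64(30.01)}
[317.5 160.1] 541 40
[245.8 274. ] 186 40
[389.2 274. ] 171 40
[373.  180.6] 96 80
[235.3 228.2] 86 80
mill [533.7  182.32  81.38  48.47] res [-0.9  0.8  0.9 -0.9  0.2 -0.1 -2.3  2.2 -0.9  1. ]
white [330.2 167.8] 30 44.0 turned 49.3
white [317. 187.] 65 32.5 turned 39.7
```

View pics/end.png

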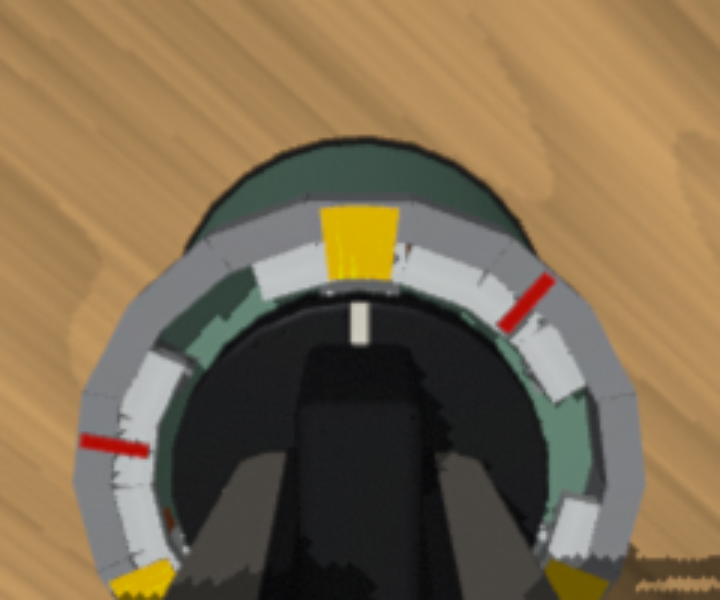

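The white line at (360,324) points to the middle of the yellow band at (360,243), with the lug under the ledge. The turn measures 39.7°, and the lid is seated and gripped at 30 N, so I'm handing in.

```bash
python3 -c "
from station import manip
print(manip.close_job())"
```

```text
the job is handed in; nothing more can be done
None
```

The job is handed in: the lid is seated in the mill, turned about 40° clockwise to the yellow bands and still gripped at 30 N with the arm holding it there, at about 11 s of the 43 s allowed; the hand-in call returned no verdict.

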